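# Snap the drying pot shut over a hearing aid

## Task

One of the two drying pots in the steel tray already holds a hearing aid: close that pot. Pick up the blue snap cap by its white knob from the black mat, set it squarely over that pot's neck and press it down until it clicks, then keep pressing after the force drops so that the cap squeezes the orange seal nearly flat. Finish while still holding the cap pressed down like this; do not let go, and leave the other things on the table where they are.

Things in the scene. Friction and masses are not known exactly. Their poses are not given: they have to be found in the camera images.
- cap: Loose snap cap: blue round skirt 65 mm across, 31 mm tall, open below, with a white round knob (24 mm across, 30 mm tall) on top; 61 mm tall in all, about 60 g; yaw does not matter. Starts open side down on the mat. Origin: centre of its lower rim; z up through the knob. A lip inside the rim (3 mm tall, opening 51 mm across) snaps over the pot's nubs.
- cap_knob (a point): Centre of the top face of the cap's white knob, 61 mm above the cap's origin. The knob can be gripped over its upper 28 mm; the blue top lies 30 mm below this point.
- pot: The drying pot that holds the beige hearing aid (the two pots' places vary). White, round, 68 mm across, fixed. Origin: centre of its underside; z up. A grey hollow neck (47 mm across, bevelled top) rises from the shoulder at 40 mm to the mouth at 66 mm, with four sprung steel nubs at 55 mm and an orange seal ring round its foot, top at 46 mm.
- pot_mouth (a point): Centre of that pot's mouth, 66 mm above its origin. Cap heights (cap origin above pot origin): at about 60 mm the cap's lip meets the nubs, which resist with up to 8 to 14 N; near 53 mm they give way and draw the cap down (click, force drops); at 46 mm the cap is on and meets the seal; pressing on sinks the seal to its stop at 41 mm.
- seal (a joint): How far that pot's orange sprung seal is squeezed down, in m: 0 when free, 0.005 when flat on its stop. Stiffness 1.8 N per mm (about 9 N to flatten it); it springs back when not pressed.
- spare_pot: The other drying pot, empty and of the same shape and size, also fixed to the tray; to be left open. Origin: centre of its underside.
- aid: Beige hearing aid, about 26 x 13 x 10 mm, lying loose on the inner floor (36 mm above the pot's underside) of the pot to close. Origin: under its middle.
- aid_b: Brown hearing aid, 26 x 13 x 10 mm, lying on the mat; leave it. Origin: under its middle.
- brush: Small black cleaning brush, 105 x 9 x 9 mm, lying on the mat; leave it. Origin: under its handle's middle, 10 mm behind its overall middle; x along the brush.
- battery: Aluminium battery case, round, 32 mm across, 9 mm tall, on the mat; leave it. Origin: centre of its underside.
- cleaner_bottle: White bottle with blue cap, 48 mm across, 130 mm tall, at the back of the table; leave it. Origin: centre of its underside.
- steel_cup: Small steel cup, 60 mm across, 55 mm tall, at the back of the tray; leave it. Origin: centre of its underside.
- dish: White ceramic dish, 64 mm across, 25 mm tall, at the back of the tray; leave it. Origin: centre of its underside.
- mat: Black fitting mat, 284 x 364 mm with its dark wooden frame, fixed; its black top is 6 mm above the table and the frame 10 mm. Origin: centre of its underside.
- tray: Stainless tray, 240 x 360 mm, fixed, floor top 4 mm and rim 18 mm above the table. Origin: centre of its underside. Both pots stand on its floor.
Not all that is in view belongs to the job. Of the things shaped like the cap, the blue one is meant.

How it is judged:
On the way, in this order (a step that is already met when the one before it is completed fails the run):
1. the cap is lifted clear of the mat (height (world z) of cap above 0.035 m and contact force between the fingers and cap above 1 N), for 0.2 s.
2. the cap has clicked onto the neck of the pot with the hearing aid (horizontal distance between cap and pot below 0.004 m and angle between cap's own z axis and vertical below 0.08 rad and z of cap in the frame of pot between 0.037 and 0.0475 m), for 0.1 s.
At the end, for the whole second after the job is handed in: Cap snapped on the pot with the hearing aid: centred within 4 mm, upright within 0.08 rad, rim 37 to 47.5 mm above the pot's underside; fingers bear on it with over 3 N, seal squeezed over 3 mm, cap still, aid inside the pot, all through the last second (all of step 2 and value of joint seal above 0.003 m and contact force between the fingers and cap above 3 N and linear speed of cap below 0.02 m/s and horizontal distance between aid and pot below 0.02 m and z of aid in the frame of pot below 0.045 m); the arm keeps its last pose, push and grip.
It fails at once if another thing on the table is pushed more than 30 mm from its place (distance of any of aid_b, brush, battery, cleaner_bottle, steel_cup, dish from where it was at the start of the episode above 0.03 m).
It fails at once if the cap is pressed onto the empty pot (horizontal distance between cap and spare_pot below 0.01 m and z of cap in the frame of spare_pot below 0.053 m).
It also fails if it takes over 38 s, if anything falls off the work surface, if the arm or the gripper's body presses on something with over 40 N, if the wrist force passes 120 N, or if a joint passes its speed limit or range.

## Robot

A 6-joint arm with a two-finger parallel gripper is mounted at the origin on the work surface. World frame = base frame: x ahead of the robot, y to its left, z up, the work surface at z = 0. Lengths are in m, angles in rad, forces in N, time in s.
With the tool pointing down it reaches from about 0.35 to 0.85 m from the base axis. Payload 8.1 kg.
Tool frame: the origin (TCP) lies between the finger pads; the fingertips stand 14 mm ahead of it and the grasp point (between the pads) lies 5 mm behind it (robot.tcp_to_tips is the z of the fingertips in the tool frame, in m); z points along the fingers, y is the line along which they close (so a half turn about z gives the same grasp; the last joint's range is limited). The gripper opens to 93 mm and grips with 3 to 60 N. Pads are 15 mm wide; open, the fingers measure 128 mm over their backs; the gripper's body (75 mm by 188 mm) begins 65 mm behind the grasp point.
Start: joints at [1.058, 0.13, 1.488, -0, 1.523, -0.085], TCP at [0.249, 0.546, 0.233] pointing down, gripper open.
Joint ranges: [-2.96, 2.96], [-0.89, 2.26], [0.02, 2.5], [-1.34, 4.48], [0, 2.73], [-2.66, 2.66]. Speed limits (rad/s): [2.39, 2.39, 2.79, 3.14, 3.14, 3.14].

## Interface

Orientations are given as a rotation vector (axis times angle).
In Python, from plant import sensors, read_camera, robot gives the robot as it stands.
- The arm moves only by the tool jog_arm, called after "Emit:" as name(argument=value, ...), one argument or row to a line, values as JSON. Schema: {"type":"object","properties":{"ticks":{"type":"array","items":{"type":"array","prefixItems":[{"type":"number"},{"type":"array","items":{"type":"number"},"minItems":3,"maxItems":3},{"type":"number"}],"minItems":3,"maxItems":3},"minItems":1,"maxItems":20},"grip_n":{"type":"number"},"only":{"type":"string"},"quiet":{"type":"boolean"},"lines":{"type":"string"}},"required":["ticks"],"additionalProperties":false}. ticks is a list of rows, 1 to 20 of them, each written [opening, [dx, dy, dz], turn]: the finger opening in m, then dx, dy, dz in shares of the most that a row can go, 1 being 50 mm, then a turn about the tool's z in fractions of the full range, 1 being 180 degrees; each row shifts and turns the commanded pose from where the row before left it, along the tool's axes as they then stand; what a row does not reach is not made up. A row lasts 1/10 s, in which the tool goes at most 0.05 m and 0.15 rad, less where a joint would pass 70% of its speed; a pose out of reach is approached as far as the arm can. The fingers move at their own pace and stop on an object; grip_n is the grip in N (left out, the last holds). Time passes only in rows, so rows that do not move let the fingers close. The tool returns the time, the measured TCP pose, the force, the opening and the grip force at its end. only (a regular expression) keeps the lines of the reply that match it, lines (a string "A,B") keeps lines A to B, and quiet returns only ok. Shift and turn numbers lie between -1 and 1, and a call with a number outside is refused. Input that does not fit is refused with a message, and nothing moves.
- sensors.read_state(): the state, without advancing time (a new reading comes with each control period).
- read_camera(name): name is "scene" or "top" or "wrist"; returns a dict with "image" (420x560x3 uint8, red, green, blue), "depth" (420x560 float32, m along the optical axis (not along the pixel's ray), 0 where there is no reading), "fx", "fy", "cx", "cy" (pixels), "dist" ([k1, k2, p1, p2, k3] as OpenCV has them; the pictures are not rectified), "R" (3x3) and "t" (3): a world point X has camera coordinates R X + t. Camera axes: x right, y down, z forward; pixel columns grow to the right and rows downward; lengths in m; the calibration is good to about 2 mm. A picture is of the moment at which its call begins.
- robot.close_job(): hands the job in; it is judged then, once.
The state is a dict: "t": time; "q": joint angles; "dq": joint speeds; "joint_torque": joint torques, N m; "tool_pos": TCP position; "orientation": TCP orientation; "force": force on the tool from outside, world axes, zero at the start; "wrist_torque": the same for the moment, N m; "opening": finger opening in m; "gripper_force": force on a finger pad.
Only numpy, scipy, OpenCV 4.12 (cv2) and the standard library are available. Lean on these libraries where they do the work, as an engineer would, in place of code of your own. Each camera call takes 0.05 s, during which the arm holds its last target. There are 200 camera calls.

## Working session

There is one attempt and no reset: what is moved stays moved. The work goes in short steps, Python scripts to look and compute and a tool call to move; the robot and the scene stay as the last step left them, time stands still between calls to the robot, and variables do not carry over. Pictures are saved under pics/ and viewed, at most 10 in all, crops included, and the job is handed in when it is done.

```bash
ls; mkdir -p pics; python3 - <<'E'
from plant import sensors, read_camera, robot
import cv2,numpy as np
s=sensors.read_state(); print({k:np.round(v,3) for k,v in s.items()}, robot.tcp_to_tips)
for n in("top","scene"):
    c=read_camera(n); np.savez(f"{n}.npz",**c); cv2.imwrite(f"pics/{n}0.png",c["image"][:,:,::-1])
    print(n,c["fx"],c["dist"],c["R"],c["t"])
E
```

```text
pics
{'t': np.float64(0.0), 'q': array([ 1.058,  0.131,  1.489,  0.   ,  1.523, -0.085]), 'dq': array([ 0.   , -0.001,  0.002, -0.002, -0.   , -0.001]), 'joint_torque': array([-2.0000e-03, -5.5984e+01, -4.9175e+01,  7.6000e-02,  3.6000e-02,
       -0.0000e+00]), 'tool_pos': array([0.249, 0.545, 0.232]), 'orientation': array([-6.670e-01, -3.069e+00,  3.000e-03]), 'force': array([-0.444,  0.25 , -0.262]), 'wrist_torque': array([-0.015, -0.031,  0.021]), 'gripper_force': np.float64(0.0), 'opening': np.float64(0.093)} 0.014
top 465.3147619029386 [-0.01489749  0.          0.          0.          0.        ] [[ 0.00793532 -0.99981632 -0.01744565]
 [-0.9943746  -0.00604695 -0.10574774]
 [ 0.10562283  0.01818666 -0.99423994]] [-0.00965258  0.52275321  1.0416781 ]
scene 465.5737400739268 [0.03578408 0.         0.         0.         0.        ] [[ 0.5789604   0.81527274 -0.01162798]
 [ 0.53587645 -0.39122016 -0.74818662]
 [-0.61452526  0.42693926 -0.66338644]] [-0.27363791 -0.2370256   1.28061282]
```

View pics/top0.png

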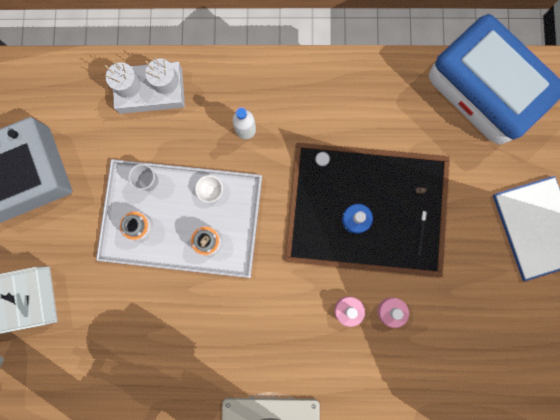

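View pics/scene0.png

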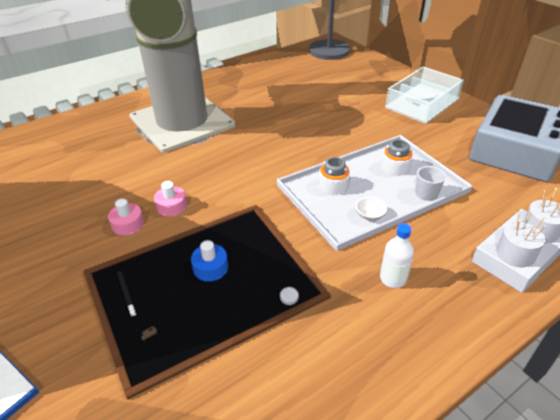

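The top view shows the blue cap at (358,218). The caps it could be mistaken for are pink, at (350,312) and (395,313), and the bottle at (243,114) has a blue cap of its own. The pots are at (134,226) and (205,241), and the right one seems to hold something beige. In the scene view the blue cap is at (209,258) and the pots at (335,173) and (398,155). I choose the blue cap on the mat and the pot at (205,241), and will check both in one crop.

```bash
cat > h.py <<'E'
import cv2,numpy as np
def ray(c,uv,z):
    K=np.array([[c["fx"],0,c["cx"]],[0,c["fy"],c["cy"]],[0,0,1]],float)
    p=cv2.undistortPoints(np.array([[uv]],float),K,c["dist"])[0,0]
    d=c["R"].T@np.array([p[0],p[1],1]); o=-c["R"].T@c["t"]
    return o+d*(z-o[2])/d[2]
def point(c,uv):  # from depth, median of 3x3
    u,v=np.round(uv).astype(int); Z=np.median(c["depth"][v-1:v+2,u-1:u+2])
    K=np.array([[c["fx"],0,c["cx"]],[0,c["fy"],c["cy"]],[0,0,1]],float)
    p=cv2.undistortPoints(np.array([[uv]],float),K,c["dist"])[0,0]
    return c["R"].T@(np.array([p[0]*Z,p[1]*Z,Z])-c["t"])
def mask(c,lo,hi,roi):
    m=cv2.inRange(cv2.cvtColor(c["image"],cv2.COLOR_RGB2HSV),lo,hi)
    r=np.zeros_like(m); x0,y0,x1,y1=roi; r[y0:y1,x0:x1]=m[y0:y1,x0:x1]; return r
def hull(m):
    p=cv2.convexHull(cv2.findNonZero(m)); return cv2.fitEllipse(p)
E
python3 - <<'E'
from h import *
t=dict(np.load("top.npz"));s=dict(np.load("scene.npz"))
B=((100,120,60),(130,255,255));O=((5,130,120),(20,255,255));W=((0,0,130),(180,70,255))
for n,c,rois in(("top",t,[(335,195,385,240),(115,208,155,243),(186,224,225,258)]),("scene",s,[(180,230,240,290),(380,135,415,175),(315,155,355,195)])):
    im=c["image"]
    m=mask(c,*W,rois[0]); 
    e=hull(m);print(n,"knob",np.round(e[0],1),np.round(e[1],1),ray(c,e[0],.067).round(4),"depth",point(c,e[0]).round(4))
    e=hull(mask(c,*B,rois[0]));print(" blue",np.round(e[0],1),np.round(e[1],1),ray(c,e[0],.037).round(4))
    for r in rois[1:]:
        e=hull(mask(c,*O,r)); print(" ring",np.round(e[0],1),np.round(e[1],1),ray(c,e[0],.050).round(4))
a=[cv2.resize(t["image"][y-30:y+30,x-35:x+35],(350,300),interpolation=cv2.INTER_CUBIC) for x,y in((358,218),(134,226),(205,241))]
a.append(cv2.resize(s["image"][125:205,310:420],(350,300),interpolation=cv2.INTER_CUBIC))
cv2.imwrite("pics/crop.png",np.vstack([np.hstack(a[:2]),np.hstack(a[2:])])[:,:,::-1])
E
```

```text
top knob [359.4 216.8] [11.  12.6] [ 0.5159 -0.1952  0.067 ] depth [ 0.516  -0.1953  0.0659]
 blue [357.3 218.2] [30.1 31.4] [ 0.5158 -0.1951  0.037 ]
 ring [133.4 225.3] [26.2 27.1] [0.4953 0.3112 0.05  ]
 ring [204.4 240.3] [26.7 27.1] [0.4626 0.1494 0.05  ]
scene knob [207.3 250.1] [15.1 21. ] [ 0.5286 -0.2003  0.067 ] depth [ 0.527  -0.1996  0.0651]
 blue [209.2 261.9] [38.9 39.6] [ 0.5295 -0.2009  0.037 ]
 ring [397.2 139.2] [34.  44.3] [0.46   0.3477 0.05  ]
 ring [330.9 164.8] [25.5 36.8] [0.4455 0.1551 0.05  ]
```

View pics/crop.png

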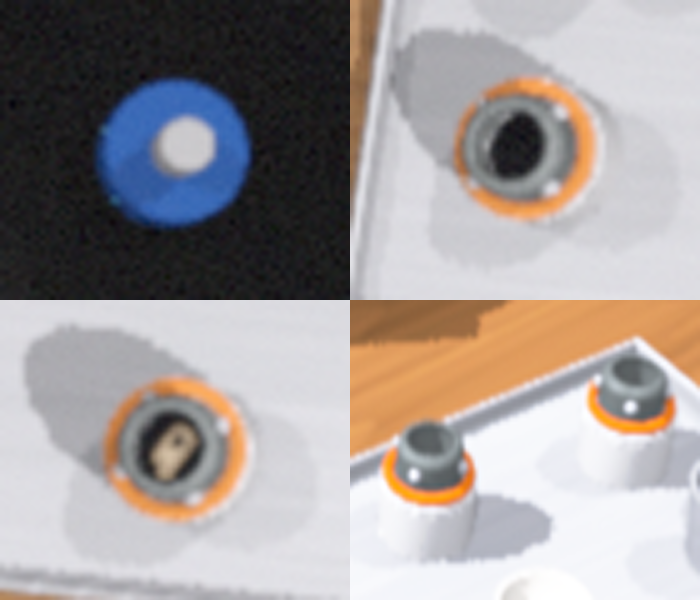

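The crop confirms it: the pot at (205,241) holds the beige aid, the pot at (134,226) is empty, and the blue cap has a white knob at (359,217). By top-camera ray and depth the knob is at (0.516,-0.195,0.066), against an expected height of 0.067. The ring sizes fit 56 mm.

```bash
cat >> h.py <<'E'
from scipy.spatial.transform import Rotation as Ro
def delta(s,target):
    R=Ro.from_rotvec(s["orientation"]).as_matrix()
    return (R.T@(np.array(target)-s["tool_pos"])).round(4), R.round(3).tolist()
E
python3 - <<'E'
from h import *
from plant import sensors
print(delta(sensors.read_state(),[.5159,-.1952,.17]))
E
```

```text
(array([-0.5505, -0.563 ,  0.0625]), [[-0.91, 0.415, -0.001], [0.415, 0.91, -0.001], [0.0, -0.002, -1.0]])
```

Units first: shifts go in shares of 50 mm and turns go in shares of 180 degrees. So -0.033 m is -0.66, -0.032 m is -0.64.

Emit:
jog_arm(
  ticks=[
    [0.06, [-0.64, -0.66, 0.04], 0],
    [0.06, [-0.64, -0.66, 0.04], 0],
    [0.06, [-0.64, -0.66, 0.04], 0],
    [0.06, [-0.64, -0.66, 0.04], 0],
    [0.06, [-0.64, -0.66, 0.04], 0],
    [0.06, [-0.64, -0.66, 0.04], 0],
    [0.06, [-0.64, -0.66, 0.04], 0],
    [0.06, [-0.64, -0.66, 0.04], 0],
    [0.06, [-0.64, -0.66, 0.04], 0],
    [0.06, [-0.64, -0.66, 0.08], 0],
    [0.06, [-0.64, -0.66, 0.08], 0],
    [0.06, [-0.64, -0.66, 0.08], 0],
    [0.06, [-0.64, -0.66, 0.08], 0],
    [0.06, [-0.64, -0.66, 0.08], 0],
    [0.06, [-0.64, -0.66, 0.08], 0],
    [0.06, [-0.64, -0.66, 0.08], 0],
    [0.06, [-0.64, -0.66, 0.08], 0],
    [0.06, [0, 0, 0], 0],
    [0.06, [0, 0, 0], 0],
  ],
)

```text
t: 2.0
tool_pos: [0.5105, -0.1908, 0.1815]
orientation: [-0.67, -3.067, -0.001]
force: [-0.7, -0.1, 0.1]
opening: 0.0599
gripper_force: 0.0
```

```bash
cat > look.py <<'E'
import sys
from h import *
from plant import sensors,read_camera
c=read_camera("wrist");np.savez("wrist.npz",**c);s=sensors.read_state()
cv2.imwrite(f"pics/{sys.argv[1]}.png",c["image"][:,:,::-1])
print(s["t"],s["tool_pos"],ray(c,(280,210),.04),c["t"])
E
python3 look.py w1
```

```text
2.05 [ 0.5106497  -0.18985253  0.18197778] [ 0.51610361 -0.19730219  0.04      ] [-0.03904589 -0.53951299  0.19020372]
```

View pics/w1.png

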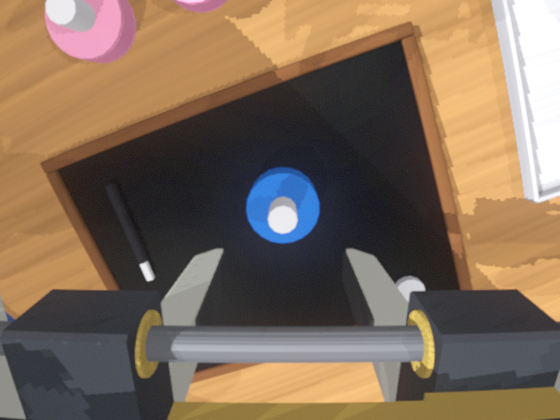

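In the wrist view the blue cap is at (283,206) and its knob top at about (283,215), between and ahead of the open fingers. I measure both.

```bash
python3 - <<'E'
from h import *
from plant import sensors
c=dict(np.load("wrist.npz"));s=sensors.read_state()
m=mask(c,(100,120,60),(130,255,255),(240,160,325,250));e=hull(m);print(e,ray(c,e[0],.037))
m=mask(c,(0,0,150),(180,70,255),(260,185,310,245));e=hull(m);print(e,ray(c,e[0],.067),point(c,e[0]))
print(delta(s,[.5159,-.1952,.054]))
E
```

```text
((282.41009521484375, 205.03936767578125), (75.33343505859375, 78.37300109863281), 0.14579127728939056) [ 0.51364788 -0.19387017  0.037     ]
((282.45367431640625, 215.15167236328125), (30.360107421875, 36.799598693847656), 2.7046988010406494) [ 0.51364772 -0.19367407  0.067     ] [ 0.51329631 -0.19350629  0.06824198]
(array([-0.0072, -0.0027,  0.128 ]), [[-0.91, 0.416, -0.001], [0.416, 0.91, 0.001], [0.002, 0.0, -1.0]])
```

Converted, 0.03 m is 0.6, 0.02 m is 0.4.

Emit:
jog_arm(
  ticks=[
    [0.06, [-0.06, -0.024, 0.6], 0],
    [0.06, [-0.054, -0.024, 0.6], 0],
    [0.06, [0, 0, 0.6], 0],
    [0.06, [0, 0, 0.4], 0],
    [0.06, [0, 0, 0.24], 0],
    [0.06, [0, 0, 0.1], 0],
    [0.06, [0, 0, 0], 0],
    [0.06, [0, 0, 0], 0],
  ],
)

```text
t: 2.85
tool_pos: [0.5162, -0.1949, 0.0571]
orientation: [0.666, 3.068, -0.001]
force: [0.6, -0.5, -0.6]
opening: 0.0604
gripper_force: 0.0
```

```bash
python3 -c "
from h import *
from plant import sensors
print(delta(sensors.read_state(),[.5148,-.1945,.054]))"
```

```text
(array([ 0.0015, -0.0003,  0.003 ]), [[-0.91, 0.414, 0.002], [0.414, 0.91, -0.001], [-0.002, -0.0, -1.0]])
```

Converted, 0.003 m is 0.06, 0.001 m is 0.02.

Emit:
jog_arm(
  ticks=[
    [0.06, [0.02, 0, 0.06], 0],
    [0.0, [0, 0, 0], 0],
    [0.0, [0, 0, 0], 0],
    [0.0, [0, 0, 0], 0],
    [0.0, [0, 0, 0], 0],
    [0.0, [0, 0, 0], 0],
    [0.0, [0, 0, 0], 0],
  ],
  grip_n=55,
)

```text
t: 3.55
tool_pos: [0.5144, -0.1944, 0.0527]
orientation: [0.667, 3.07, -0.0]
force: [-0.3, 0.1, -0.3]
opening: 0.023
gripper_force: 55.0
```

Emit:
jog_arm(
  ticks=[
    [0, [0, 0, -0.2], 0],
    [0, [0, 0, -0.4], 0],
    [0, [0, 0, -0.6], 0],
    [0, [0, 0, -0.6], 0],
    [0, [0, 0, -0.6], 0],
    [0, [0.2, 0.42, -0.2], 0],
    [0, [0.4, 0.84, 0], 0],
    [0, [0.4, 0.84, 0], 0],
    [0, [0.4, 0.84, 0], 0],
    [0, [0.4, 0.84, 0], 0],
    [0, [0.4, 0.84, 0], 0],
    [0, [0.4, 0.84, 0], 0],
    [0, [0.2, 0.36, 0], 0],
    [0, [0, 0, 0], 0],
    [0, [0, 0, 0], 0],
    [0, [0, 0, 0], 0],
  ],
)

```text
t: 5.15
tool_pos: [0.5079, 0.1275, 0.1829]
orientation: [0.668, 3.069, -0.001]
force: [0.6, -0.4, -1.0]
opening: 0.0232
gripper_force: 55.0
```

```bash
python3 look.py w2
```

```text
5.2 [0.50793704 0.12732081 0.18280401] [0.51418428 0.12055305 0.04      ] [-0.32674001 -0.41120392  0.22851417]
```

View pics/w2.png

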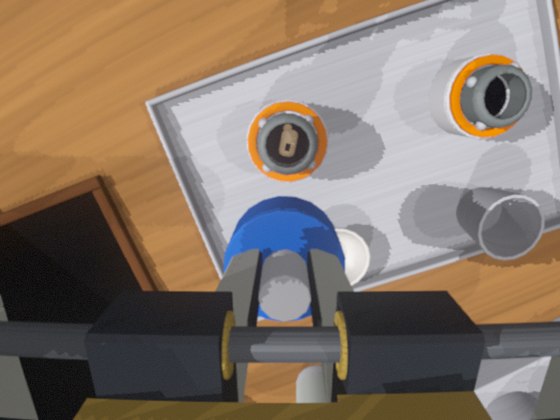

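The wrist view shows the pot with the beige aid at (287,141) and the empty pot at (490,95). The held cap's blue top spans about (225–345, 197–300), with the knob at (286,285). I measure the pot and the held cap with the same camera.

```bash
python3 - <<'E'
from h import *
from plant import sensors
from scipy.optimize import least_squares
c=dict(np.load("wrist.npz"));s=sensors.read_state()
R=Ro.from_rotvec(s["orientation"]).as_matrix();T=s["tool_pos"]
tool=lambda p:(R.T@(np.array(p)-T)).round(4)
cam=-c["R"].T@c["t"];print("cam tool",tool(cam))
def circ(P):
    f=least_squares(lambda q:np.hypot(*(P[:,:2]-q[:2]).T)-q[2],[*P[:,:2].mean(0),.03],loss="soft_l1",f_scale=.0005);return f.x,np.abs(f.fun).mean()
def edge(m):
    k,_=cv2.findContours(m,cv2.RETR_EXTERNAL,cv2.CHAIN_APPROX_NONE);return max(k,key=len)[:,0].astype(float)
# pot ring: outer orange contour, plane z=.05
m=mask(c,(5,150,120),(20,255,255),(235,90,340,190));k=edge(m)
x,r=circ(np.array([ray(c,u,.050) for u in k]));print("ring",x.round(4),r,tool([*x[:2],.05]))
# neck outer: grey non-orange inside ring -> ring's inner hole unreliable; mouth by depth>
D=np.array([[point(c,(u,v)) for u in range(240,335)] for v in range(95,190)])
mm=((D[...,2]>.066)&(D[...,2]<.075));P=D[mm];
x2,_=circ(P) if len(P) else (None,0);print("mouth pts",len(P),P[:,:2].mean(0),(P[:,:2].min(0)+P[:,:2].max(0))/2,P[:,2].mean())
# cap
m=mask(c,(100,120,40),(130,255,255),(200,180,370,330));k=edge(m)
k=k[(k[:,1]<245)];print("arc",len(k),k.min(0),k.max(0))
for z in(-.0157,-.0467):
    x,r=circ(np.array([ray(c,u,T[2]+z) for u in k]));print("cap",z,x.round(4),r,tool([*x[:2],.05]))
for uv in((285,215),(285,225),(286,270),(286,300)):p=point(c,uv);print(uv,tool(p))
E
```

```text
cam tool [ 8.050e-02  1.000e-04 -1.536e-01]
ring [0.4621 0.1509 0.031 ] 0.00022077365963656212 [0.0515 0.0024 0.1328]
mouth pts 1377 [0.46068823 0.15148828] [0.46217323 0.15097884] 0.07019536239512222
arc 141 [229. 197.] [339. 244.]
cap -0.0157 [0.4998 0.131  0.0274] 0.00021414250340534154 [0.0089 0.     0.1328]
cap -0.0467 [0.5117 0.1256 0.0324] 0.00025266751449493904 [-0.0042  0.      0.1328]
(285, 215) [0.0276 0.0006 0.0139]
(285, 225) [0.0225 0.0006 0.0135]
(286, 270) [ 0.0097  0.001  -0.0109]
(286, 300) [-0.0024  0.001  -0.0162]
```

Converted, 0.02 m is 0.4, 0.017 m is 0.34.

Emit:
jog_arm(
  ticks=[
    [0, [0.4, 0.02, 0], 0],
    [0, [0.4, 0.028, 0], 0],
    [0, [0.306, 0, 0.2], 0],
    [0, [0, 0, 0.4], 0],
    [0, [0, 0, 0.34], 0],
    [0, [0, 0, 0.2], 0],
    [0, [0, 0, 0], 0],
    [0, [0, 0, 0], 0],
  ],
)

```text
t: 6.0
tool_pos: [0.4588, 0.1532, 0.1261]
orientation: [0.668, 3.07, 0.0]
force: [-0.1, 0.2, -0.7]
opening: 0.0229
gripper_force: 55.0
```

```bash
python3 look.py w3; python3 - <<'E'
from h import *
from plant import read_camera
c=read_camera("scene");np.savez("scene.npz",**c)
a=cv2.resize(c["image"][90:230,270:430],None,fx=2.5,fy=2.5,interpolation=cv2.INTER_CUBIC)
w=cv2.resize(np.load("wrist.npz")["image"][100:340,180:400],(400,350))
cv2.imwrite("pics/m3.png",np.hstack([a,w])[:,:,::-1])
E
```

```text
6.05 [0.459148   0.15337249 0.12653976] [0.44984929 0.15400974 0.04      ] [-0.32983128 -0.34187105  0.18987679]
```

View pics/m3.png

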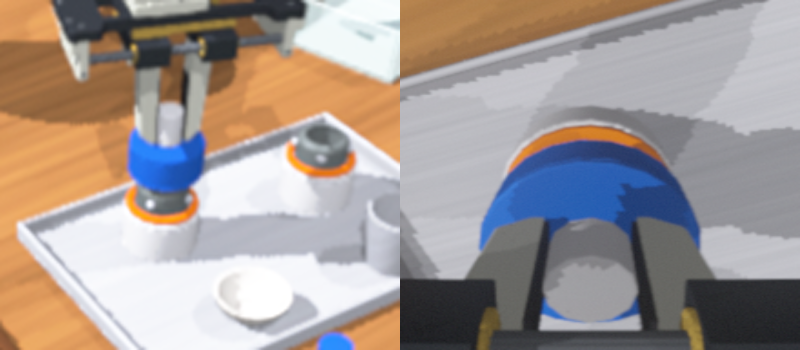

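The scene crop (left) shows the cap above the right pot, at about (167,160) over the ring at (163,205). The wrist crop (right) shows the ring centred behind the cap. I check the sideways offset numerically.

```bash
python3 - <<'E'
from h import *
from plant import sensors
from scipy.optimize import least_squares
s=sensors.read_state();T=s["tool_pos"];R=Ro.from_rotvec(s["orientation"]).as_matrix()
def edge(m):
    k,_=cv2.findContours(m,cv2.RETR_EXTERNAL,cv2.CHAIN_APPROX_NONE);return max(k,key=len)[:,0].astype(float)
def circ(P,r):
    f=least_squares(lambda q:np.hypot(*(P[:,:2]-q[:2]).T)-r,P[:,:2].mean(0),loss="soft_l1",f_scale=.0005);return f.x.round(4),np.abs(f.fun).mean().round(5)
print("tcp",T)
B=((100,120,30),(130,255,255));O=((5,130,100),(20,255,255))
for n,rb,ro in(("scene",(310,130,365,175),(315,155,360,190)),("wrist",(200,170,380,330),(200,150,380,240))):
    c=dict(np.load(n+".npz"));k=edge(mask(c,*B,rb));o=edge(mask(c,*O,ro))
    print(n,"blue",k.min(0),k.max(0),"ring",o.min(0),o.max(0))
    b=k[k[:,1]>k[:,1].max()-9] if n=="scene" else k[k[:,1]<250]   # lower rim arc
    q=o[o[:,1]>o[:,1].max()-9] if n=="scene" else o[o[:,1]<=np.median(o[:,1])]
    for z in(.079,.081):print(" cap",z,circ(np.array([ray(c,u,z) for u in b]),.0325))
    print(" ring",circ(np.array([ray(c,u,.05 if n=="wrist" else .046) for u in q]),.031))
E
```

```text
tcp [0.45929024 0.15353315 0.12674229]
scene blue [321. 142.] [351. 166.] ring [320. 165.] [348. 178.]
 cap 0.079 (array([0.4585, 0.1545]), np.float64(0.00146))
 cap 0.081 (array([0.4605, 0.1527]), np.float64(0.00148))
 ring (array([0.4587, 0.1538]), np.float64(0.00321))
wrist blue [224. 197.] [344. 270.] ring [241. 186.] [322. 215.]
 cap 0.079 (array([0.4629, 0.1514]), np.float64(0.004))
 cap 0.081 (array([0.4625, 0.1515]), np.float64(0.00401))
 ring (array([0.4618, 0.1511]), np.float64(0.0019))
```

Converted, 0.004 m is 0.08, 0.003 m is 0.06.

Emit:
jog_arm(
  ticks=[
    [0, [0, 0, 0.08], 0],
    [0, [0, 0, 0.08], 0],
    [0, [0, 0, 0.06], 0],
    [0, [0, 0, 0.04], 0],
    [0, [0, 0, 0], 0],
    [0, [0, 0, 0], 0],
  ],
  grip_n=60,
)

```text
t: 6.7
tool_pos: [0.4584, 0.1536, 0.1126]
orientation: [-0.667, -3.07, 0.0]
force: [-0.8, -1.4, -1.1]
opening: 0.023
gripper_force: 60.0
```

Emit:
jog_arm(
  ticks=[
    [0, [0, 0, 0.04], 0],
    [0, [0, 0, 0.04], 0],
    [0, [0, 0, 0], 0],
    [0, [0, 0, 0], 0],
  ],
)

```text
t: 7.1
tool_pos: [0.4594, 0.1534, 0.1095]
orientation: [0.667, 3.068, 0.0]
force: [1.7, -4.0, 4.7]
opening: 0.0231
gripper_force: 60.0
```

Converted, -0.0007 m is -0.014.

Emit:
jog_arm(
  ticks=[
    [0, [-0.014, -0.014, 0], 0],
    [0, [0, 0, 0], 0],
    [0, [0, 0, 0], 0],
  ],
)

```text
t: 7.4
tool_pos: [0.4596, 0.1528, 0.1095]
orientation: [0.667, 3.068, 0.001]
force: [1.6, -1.7, 5.7]
opening: 0.0233
gripper_force: 60.0
```

Emit:
jog_arm(
  ticks=[
    [0, [0, 0, 0.02], 0],
    [0, [0, 0, 0.02], 0],
    [0, [0, 0, 0], 0],
    [0, [0, 0, 0], 0],
  ],
)

```text
t: 7.8
tool_pos: [0.4601, 0.1527, 0.1082]
orientation: [0.666, 3.067, 0.001]
force: [0.4, -1.8, 8.8]
opening: 0.023
gripper_force: 60.0
```

Lateral force has fallen and the nubs are loading as expected. I press on through the click.

Converted, 0.001 m is 0.02, -0.0004 m is -0.008.

Emit:
jog_arm(
  ticks=[
    [0, [0, -0.008, 0.02], 0],
    [0, [0, 0, 0.02], 0],
    [0, [0, 0, 0], 0],
  ],
)

```text
t: 8.1
tool_pos: [0.4603, 0.1526, 0.1067]
orientation: [0.666, 3.067, 0.002]
force: [-1.3, -3.1, 11.6]
opening: 0.0231
gripper_force: 60.0
```

Emit:
jog_arm(
  ticks=[
    [0, [0, 0, 0.02], 0],
    [0, [0, 0, 0.02], 0],
    [0, [0, 0, 0], 0],
  ],
)

```text
t: 8.4
tool_pos: [0.4591, 0.1522, 0.1023]
orientation: [0.667, 3.069, 0.0]
force: [5.2, -1.1, -6.8]
opening: 0.0227
gripper_force: 60.0
```

Emit:
jog_arm(
  ticks=[
    [0, [0, 0, 0.02], 0],
    [0, [0, 0, 0.02], 0],
    [0, [0, 0, 0], 0],
  ],
)

```text
t: 8.7
tool_pos: [0.4588, 0.152, 0.0993]
orientation: [0.667, 3.069, -0.0]
force: [8.3, -1.5, -11.7]
opening: 0.0234
gripper_force: 60.0
```

Converted, 0.002 m is 0.04, -0.001 m is -0.02.

Emit:
jog_arm(
  ticks=[
    [0, [-0.02, 0, 0.04], 0],
    [0, [-0.01, 0, 0.02], 0],
    [0, [0, 0, 0], 0],
  ],
)

```text
t: 9.0
tool_pos: [0.4592, 0.1518, 0.0969]
orientation: [-0.666, -3.068, 0.001]
force: [0.7, 0.5, -0.8]
opening: 0.0231
gripper_force: 60.0
```

Emit:
jog_arm(
  ticks=[
    [0, [0, 0, 0.02], 0],
    [0, [0, 0, 0.02], 0],
    [0, [0, 0, 0], 0],
    [0, [0, 0, 0], 0],
  ],
)

```text
t: 9.4
tool_pos: [0.4599, 0.1518, 0.0958]
orientation: [-0.667, -3.07, -0.0]
force: [-0.6, 0.1, 1.3]
opening: 0.0232
gripper_force: 60.0
```

Converted, 0.001 m is 0.02.

Emit:
jog_arm(
  ticks=[
    [0, [0, 0, 0.02], 0],
    [0, [0, 0, 0.02], 0],
    [0, [0, 0, 0], 0],
    [0, [0, 0, 0], 0],
  ],
)

```text
t: 9.8
tool_pos: [0.4601, 0.1518, 0.0939]
orientation: [0.667, 3.07, 0.0]
force: [-1.8, 0.8, 3.8]
opening: 0.0227
gripper_force: 60.0
```

The force now rises about 1.5 to 2 N per mm from 0.0963 on, so the cap is on the seal. I press about 3 mm more.

Converted, 0.001 m is 0.02.

Emit:
jog_arm(
  ticks=[
    [0, [0, 0, 0.02], 0],
    [0, [0, 0, 0.02], 0],
    [0, [0, 0, 0], 0],
    [0, [0, 0, 0], 0],
  ],
)

```text
t: 10.2
tool_pos: [0.4602, 0.1518, 0.0921]
orientation: [0.667, 3.07, 0.0]
force: [-2.9, 0.4, 7.4]
opening: 0.023
gripper_force: 60.0
```

Emit:
jog_arm(
  ticks=[
    [0, [0, 0, 0.02], 0],
    [0, [0, 0, 0.01], 0],
    [0, [0, 0, 0], 0],
    [0, [0, 0, 0], 0],
  ],
)

```text
t: 10.6
tool_pos: [0.4603, 0.1518, 0.0915]
orientation: [0.667, 3.07, 0.0]
force: [-7.8, -1.0, 16.1]
opening: 0.0232
gripper_force: 60.0
```

The jump to 16 N over 0.6 mm means the seal is on its stop. One last look before handing in.

Emit:
jog_arm(
  ticks=[
    [0, [0, 0, 0], 0],
    [0, [0, 0, 0], 0],
    [0, [0, 0, 0], 0],
  ],
)

```text
t: 10.9
tool_pos: [0.4603, 0.1518, 0.0915]
orientation: [0.667, 3.069, 0.0]
force: [-7.7, -1.3, 16.2]
opening: 0.0232
gripper_force: 60.0
```

```bash
python3 - <<'E'
from h import *
from plant import read_camera
c=read_camera("scene");w=read_camera("wrist")
a=cv2.resize(c["image"][90:230,270:430],None,fx=2.5,fy=2.5,interpolation=cv2.INTER_CUBIC)
b=cv2.resize(w["image"][100:340,180:400],(400,350))
cv2.imwrite("pics/m4.png",np.hstack([a,b])[:,:,::-1])
E
```

```text
(no output)
```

View pics/m4.png

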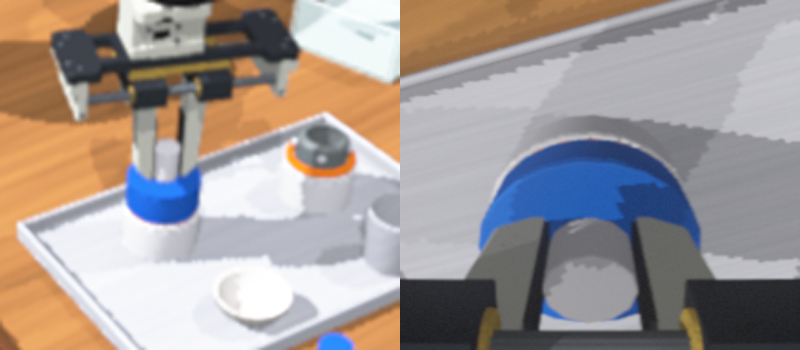

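The cap sits squarely on the pot at (163,192) in the left crop. The orange seal is hidden beneath it and the force holds steady at 16 N.

```bash
python3 -c "
from plant import robot
print(robot.close_job())"
```

```text
the job is handed in; nothing more can be done
None
```

The blue cap is clicked onto the pot with the beige hearing aid and held pressed at about 16 N, with the seal at its stop by force and height readings; the job is handed in at about 11 s, and no verdict was returned.

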